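# Clear the chopping board and take a moisture reading

### The job

Sweep the three nutshell halves off the bamboo chopping board onto the counter with the scraper block (do not touch them with the gripper or the meter), then set the scraper down on the counter and let go of it. Then take the moisture meter out of its wooden stand and press its round foot gently on the board in the middle of the drawn ring, with the meter upright and its wide side parallel to the board's long side, so that the sprung foot is about half way in (about 4 N). The program finishes while still holding the meter there; never press hard, and leave the mug, the jar and the pepper mill where they are.

Things in the scene. Friction and masses are not known exactly. Their poses are not given: they have to be found in the camera images.
- board: Bamboo chopping board, fixed, flat on the counter: 200 (its x) x 300 (its y, the long side and the grain) x 24 mm thick. Origin at the centre of its underside, z up; its top is 24 mm above the counter (z = 0.024). At yaw 0 its x points away from the robot; its yaw varies up to 0.35 rad.
- spot: The drawn dark ring on the board's top, 44 mm across, flat (line only, nothing to touch). Origin at the ring's centre on the board's surface. Its place on the board varies; at the start one nutshell lies in it.
- shell0: Brown nutshell half, a loose low dome 30 mm across and 15 mm high, 11 to 19 g, lying flat side down on the board in the ring. Origin at the centre of its flat underside.
- shell1: Brown nutshell half, a loose low dome 30 mm across and 15 mm high, 11 to 19 g, lying flat side down on the board 36 to 46 mm (and up to 25 mm along the board's x) from the ring's centre towards the board's +y. Origin at the centre of its flat underside.
- shell2: Brown nutshell half, a loose low dome 30 mm across and 15 mm high, 11 to 19 g, lying flat side down on the board 36 to 46 mm (and up to 25 mm along the board's x) from the ring's centre towards the board's -y. Origin at the centre of its flat underside.
- scraper: Scraper block, loose, standing on the counter on its rubber sole beside the board (on either side): 150 mm long (its x), sole 30 mm thick (its y) and 14 mm high, above it a wooden grip 22 mm thick, 62 mm high in all; 130 to 250 g. Origin: centre of the sole's underside, z up. Pinch it across its thickness from above, 44 mm over the origin.
- stand: Wooden block, fixed, 85 (x) x 70 (y) x 60 mm high, with a through slot 36 x 24 mm in which the meter stands upright; on the other side of the board from the scraper. Origin at the centre of its underside.
- meter: Moisture meter, 180 g, upright in the stand's slot. Origin: underside of its foot when fully out, 10 mm above the counter at the start; z up. Foot 14 mm in diameter from 0 to 16 mm, neck 30 x 18 from 16 to 50, head 48 (x, wide side) x 32 (y) from 50 to 125, resting on the stand's top. Lift 60 mm to clear the stand. Pinch the head across its 32 mm from above, 95 mm above the origin.
- meter_foot (a point): Centre of the underside of the meter's sprung foot (moves into the meter with the foot).
- plunger (a joint): How far the meter's sprung foot is pushed in: 0 fully out, 0.012 m fully in (hard stop). The spring pushes with 1 N at 0, plus 0.5 N per mm: about 4 N half way in.
- mug: White mug, 80 mm across, 90 mm high, loose, right of and beyond the board. Leave alone. Origin at the centre of its underside.
- jar: Glass jar, 66 mm across, 100 mm high, loose, left of and beyond the board. Leave alone. Origin at the centre of its underside.
- mill: Dark wooden pepper mill, 54 mm across, 155 mm high, loose, at the left. Leave alone. Origin at the centre of its underside.

How it is judged:
By the outcome, as a careful person would: the job done as asked, in the order asked, and still so for the second after the job is handed in, while the arm keeps its last pose, push and grip.
It also fails if it takes over 64 s, if anything falls off the work surface, if the arm or the gripper's body presses on something with over 40 N, if the wrist force passes 120 N, or if a joint passes its speed limit or range.

### The arm

A 6-joint arm with a two-finger parallel gripper is mounted at the origin on the work surface. World frame = base frame: x ahead of the robot, y to its left, z up, the work surface at z = 0. Lengths are in m, angles in rad, forces in N, time in s.
With the tool pointing down it reaches from about 0.35 to 0.775 m from the base axis. Payload 5.5 kg.
Tool frame: the origin (TCP) lies midway between the tips of the shut fingers; the grasp point (between the pads) lies 19 mm behind it; z points along the fingers, y is the line along which they close (so a half turn about z gives the same grasp; the last joint's range is limited). The gripper opens to 85 mm and grips with 20 to 120 N. Pads are 22 mm wide; open, the fingers measure 114 mm over their backs; the gripper's body (76 mm by 85 mm) begins 54 mm behind the grasp point. The pads swing forward as they close: fully open they stand 13 mm farther back than shut.
Start: joints at [-1.442, 0.313, 0.046, 1.304, 0, 1.431], TCP at [0.153, -0.554, 0.205] pointing down, gripper open.
Joint ranges: [-2.76, 2.76], [-0.86, 1.69], [-1.03, 1.26], [-2.2, 2.34], [-1.47, 1.5], [-3.14, 3.14]. Speed limits (rad/s): [2.57, 2.57, 3.14, 3.14, 3.14, 3.14].

### API

Orientations are given as a unit quaternion [w, x, y, z].
In Python, from workcell import env gives the robot as it stands. The module is installed in compiled form; this text tells all that it offers.
- The arm moves only by the tool carry_out, never from a script. Its argument "series" is a list of rows, each an object with "delta_rot": the turn, a rotation vector about the world's x, y, z normalised to -1 to 1, where 1 is 0.1 rad, a list of three; "travel": the shift along the world's x, y, z normalised to -1 to 1, where 1 is 0.025 m, a list of three; "fingers": the closure, from -1 (fully open) to 1 (shut). In form: [{"delta_rot": [ax, ay, az], "travel": [tx, ty, tz], "fingers": fingers}, ...]. A call has 1 to 5 rows; each row shifts and turns the commanded pose from where the row before left it; what a row does not reach is not made up. A row lasts 1/8 s, in which the tool goes at most 62.5 mm and 10.7 degrees, less where a joint would pass 70% of its speed; a pose out of reach is approached as far as the arm can. A call with a number of a shift or a turn outside -1 to 1 is refused whole. A call with a gripper value outside its range is refused whole. The fingers move at their own pace and stop on an object; "squeeze" is the grip in N (left out, the last holds). Time passes only in rows, so rows that do not move let the fingers close. It gives the time, the measured TCP pose, the force, the opening and the grip force at its end, in the units of the state.
- env.get_state(): the state, without advancing time (a new reading comes with each control period).
- env.read_camera(name): name is "scene" or "top"; returns a dict with "color" (400x640x3 uint8, red, green, blue), "fx", "fy", "cx", "cy" (pixels), "world_from_camera" (4x4, takes a point from camera to world coordinates). Camera axes: x right, y up, looking along -z (the intrinsics and any distortion apply to the point x, -y, -z); pixel columns grow to the right and rows downward; lengths in m; the calibration is good to about 2 mm. A picture is of the moment at which its call begins. There is no depth.
- env.hand_in(): hands the job in; it is judged then, once.
The state is a dict: "clock": time; "joint_pos": joint angles; "qvel": joint speeds; "tau": joint torques, N m; "tcp_pos": TCP position; "orientation": TCP orientation; "wrist_force": force on the tool from outside, world axes, zero at the start; "ft_torque": the same for the moment, N m; "finger_gap": finger opening in m; "grip_force": force on a finger pad.
Only numpy, scipy, OpenCV 4.12 (cv2) and the standard library are available. Lean on these libraries where they do the work, as an engineer would, in place of code of your own. Each camera call takes 0.05 s, during which the arm holds its last target. There are 200 camera calls.

## Working session

There is one attempt and no reset: what is moved stays moved. The work goes in short steps, Python scripts to look and compute and a tool call to move; the robot and the scene stay as the last step left them, time stands still between calls to the robot, and variables do not carry over. Pictures are saved under pics/ and viewed, at most 10 in all, crops included, and the job is handed in when it is done.

Besides the shell and the picture viewer there is one more tool, called after "Emit:" as a command line: name --argument value ..., lists and objects as JSON in quotes. carry_out: Moves the arm, as the interface text tells. Its arguments: {"type":"object","properties":{"series":{"type":"array","items":{"type":"object","properties":{"delta_rot":{"type":"array","items":{"type":"number"}},"travel":{"type":"array","items":{"type":"number"}},"fingers":{"type":"number"}}}},"squeeze":{"type":"number"}},"required":["series"]}

```bash
mkdir -p pics; cat > h.py <<'E'
import numpy as np, cv2
from workcell import env
def snap(name,fn):
    c=env.read_camera(name); cv2.imwrite('pics/'+fn,c['color'][:,:,::-1]); return c
def ray(c,u,v):
    T=np.array(c['world_from_camera']); d=T[:3,:3]@np.array([(u-c['cx'])/c['fx'],-(v-c['cy'])/c['fy'],-1]); return T[:3,3],d
def at(c,u,v,z):
    o,d=ray(c,u,v); return o+d*(z-o[2])/d[2]
E
python3 - <<'E'
from h import *
for n in('scene','top'):
    c=snap(n,n+'0.png'); print(n,c['fx'],c['cx'],c['cy'],np.round(c['world_from_camera'],3).tolist(),[k for k in c])
s=env.get_state();print(s)
E
```

```text
scene 455.7292770534481 320.09928002687286 198.92339986652323 [[-0.838, -0.421, 0.347, 0.988], [0.545, -0.661, 0.515, 0.675], [0.013, 0.621, 0.783, 1.04], [0.0, 0.0, 0.0, 1.0]] ['color', 'fx', 'fy', 'cx', 'cy', 'world_from_camera']
top 369.72544850697716 316.67223252887504 205.9594553178409 [[0.021, 0.984, -0.177, 0.393], [-1.0, 0.023, 0.007, 0.02], [0.011, 0.177, 0.984, 0.969], [0.0, 0.0, 0.0, 1.0]] ['color', 'fx', 'fy', 'cx', 'cy', 'world_from_camera']
{'clock': 0.1, 'joint_pos': array([-1.44160371e+00,  3.13927431e-01,  4.51097905e-02,  1.30355998e+00,
       -2.96068535e-05,  1.43118619e+00]), 'qvel': array([ 0.00080557, -0.00013826,  0.00353272,  0.00035175,  0.000449  ,
        0.00087367]), 'tau': array([ 1.79377890e-03, -4.81724954e+01,  2.99244815e+01,  1.26836705e-02,
       -1.17769750e-04, -1.04023670e-05]), 'tcp_pos': array([ 0.1526214 , -0.55388647,  0.20460387]), 'orientation': array([-7.90712949e-04,  9.90981411e-01,  1.33997078e-01, -1.06849526e-05]), 'wrist_force': array([-0.1305031 ,  0.42601365, -0.77790585]), 'ft_torque': array([-0.03397815, -0.00710857,  0.01954114]), 'grip_force': 0.0, 'finger_gap': 0.08560565831071767}
```

View pics/top0.png

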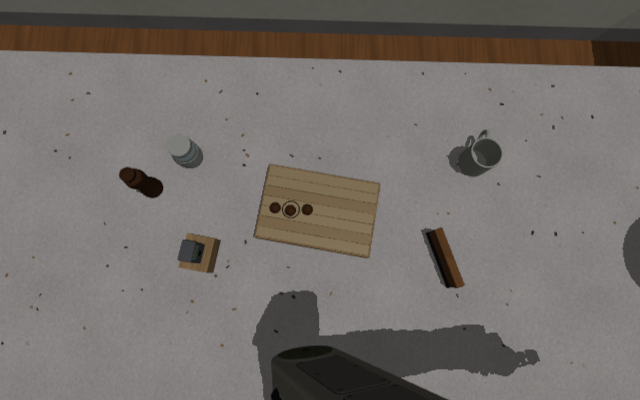

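View pics/scene0.png

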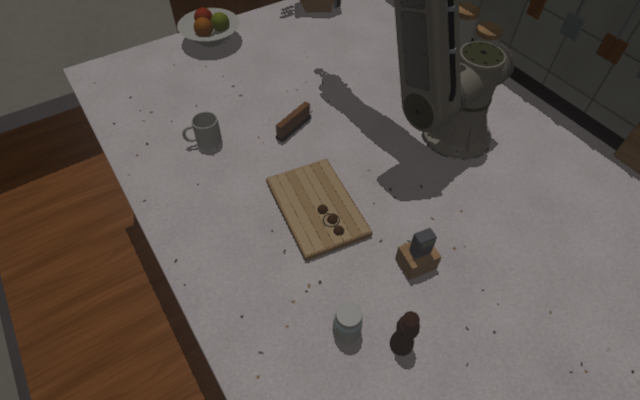

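The top view shows the board with corners near (269,165), (379,183), (369,257) and (255,238). The ring is at (291,210) with shells at (275,208), (291,210) and (307,210). The scraper is around (447,258), the meter and stand around (197,252). The scene view agrees. I'll take enlarged crops for precise pixels.

```bash
python3 - <<'E'
from h import *
a=cv2.imread('pics/top0.png'); b=cv2.imread('pics/scene0.png')
def crop(i,u,v,w,h,s): 
    k=cv2.resize(i[v:v+h,u:u+w],None,fx=s,fy=s,interpolation=cv2.INTER_CUBIC); return cv2.convertScaleAbs(k,alpha=1.6)
# top: scraper 410-480 x 220-295 ; stand 170-230 x 225-285; ring 265-320x195-225
out=np.zeros((600,800,3),np.uint8)
def put(k,x,y): out[y:y+k.shape[0],x:x+k.shape[1]]=k
put(crop(a,415,222,60,72,5)[:360],0,0)      #300x360
put(crop(a,170,225,60,60,5),300,0)          #300x300
put(crop(a,262,197,56,26,5),0,360)          #280x130
put(crop(b,270,95,45,50,4),600,0)           #180x200
put(crop(b,390,225,55,55,4),300,300) #220x220
put(crop(b,310,195,40,45,4),600,220)
cv2.imwrite('pics/m.png',out)
c=env.read_camera('top')
for z,p in((.024,[(269,165),(379,183),(369,257),(255,238)]),):
  print(np.round([at(c,*q,z)[:2] for q in p],4).tolist())
E
```

```text
[[0.67, 0.1415], [0.6281, -0.1495], [0.4344, -0.1225], [0.4762, 0.1687]]
```

View pics/m.png

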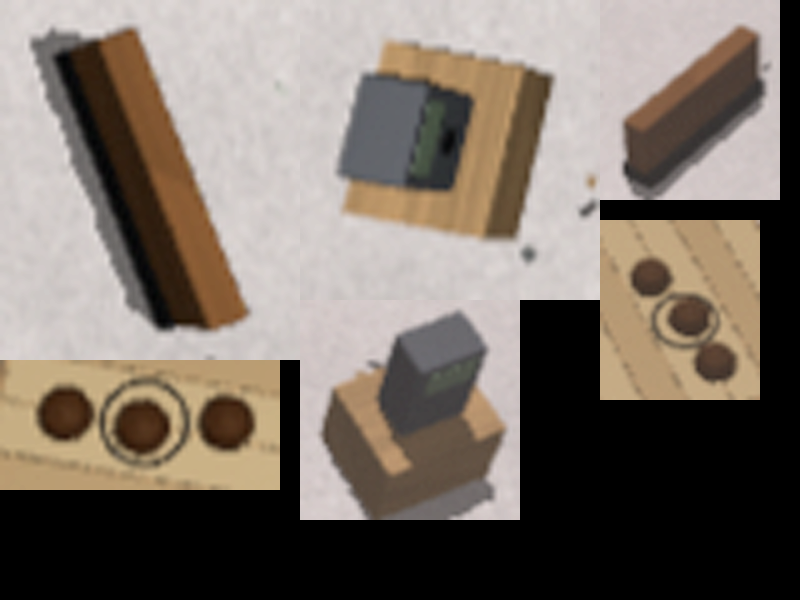

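The montage gives the corner pixels of the scraper top, the meter head top, the ring and the shells. The meter's wide side runs along the image vertical, so the meter must turn about 90°.

```bash
cat > meas.py <<'E'
from h import *
T=env.read_camera('top');S=env.read_camera('scene')
def pts(c,u0,v0,s,ox,oy,z,ps): return np.array([at(c,u0+(x-ox+.5)/s-.5,v0+(y-oy+.5)/s-.5,z)[:2] for x,y in ps])
def rep(n,p):
    print(n,'c',p.mean(0).round(4),'edges',[ (np.hypot(*(d)).round(4),np.degrees(np.arctan2(d[1],d[0])).round(1)) for d in np.roll(p,-1,0)-p])
rep('scrT',pts(T,415,222,5,0,0,.062,[(103,40),(135,30),(247,315),(207,328)]))
rep('scrS',pts(S,270,95,4,600,0,.062,[(625,126),(741,27),(757,37),(639,132)]))
rep('headT',pts(T,170,225,5,300,0,.135,[(363,72),(428,80),(408,190),(340,178)]))
rep('headS',pts(S,390,225,4,300,300,.135,[(398,331),(460,312),(486,347),(420,367)]))
rep('stT',pts(T,170,225,5,300,0,.06,[(386,40),(525,66),(486,236),(344,211)]))
print('ring',pts(T,262,197,5,0,360,.024,[(145,422)]).round(4),pts(S,310,195,4,600,220,.024,[(685.5,320)]).round(4))
print('shells',pts(T,262,197,5,0,360,.030,[(65,413),(142,426),(226,423)]).round(4).tolist(),pts(S,310,195,4,600,220,.03,[(716,362),(689,316),(651,277)]).round(4).tolist())
# board bamboo segmentation from top
p=np.array([at(T,*q,.024)[:2] for q in[(269,165),(379,183),(369,255.5),(255,237)]]);rep('board',p)
# others
print('mug',at(T,486,153,.09)[:2],'mill',at(T,131,175,.155)[:2],'jar',at(T,181,146,.1)[:2])
from scipy.spatial.transform import Rotation as R
s=env.get_state();q=s['orientation'];print(R.from_quat(q,scalar_first=True).as_matrix().round(3))
E
python3 meas.py
```

```text
scrT c [ 0.4373 -0.3125] edges [(np.float64(0.0169), np.float64(-71.6)), (np.float64(0.1455), np.float64(-160.4)), (np.float64(0.0207), np.float64(108.4)), (np.float64(0.1455), np.float64(18.1))]
scrS c [ 0.4408 -0.3059] edges [(np.float64(0.1494), np.float64(-159.3)), (np.float64(0.0182), np.float64(104.1)), (np.float64(0.1461), np.float64(18.8)), (np.float64(0.0131), np.float64(-63.6))]
headT c [0.435  0.3024] edges [(np.float64(0.0295), np.float64(-95.7)), (np.float64(0.0492), np.float64(174.2)), (np.float64(0.0309), np.float64(81.4)), (np.float64(0.0477), np.float64(-7.4))]
headS c [0.4347 0.3051] edges [(np.float64(0.042), np.float64(166.8)), (np.float64(0.0279), np.float64(81.9)), (np.float64(0.044), np.float64(-13.7)), (np.float64(0.0274), np.float64(-102.2))]
stT c [0.4355 0.303 ] edges [(np.float64(0.0699), np.float64(-99.3)), (np.float64(0.0834), np.float64(171.0)), (np.float64(0.07), np.float64(81.4)), (np.float64(0.0843), np.float64(-9.1))]
ring [[0.5533 0.0805]] [[0.5525 0.0833]]
shells [[0.5561, 0.1214], [0.5502, 0.0816], [0.5528, 0.0384]] [[0.5572, 0.1266], [0.5512, 0.0853], [0.5548, 0.0433]]
board c [0.5538 0.0096] edges [(np.float64(0.2941), np.float64(-98.2)), (np.float64(0.1918), np.float64(171.9)), (np.float64(0.2941), np.float64(82.1)), (np.float64(0.1932), np.float64(-8.1))]
mug [ 0.6948768  -0.40548919] mill [0.60062544 0.43471162] jar [0.69069235 0.34902931]
[[ 0.964  0.266 -0.   ]
 [ 0.266 -0.964  0.001]
 [ 0.    -0.001 -1.   ]]
```

Emit:
carry_out --series '[{"travel":[0.95,0.81,0],"delta_rot":[0,0,0.5],"fingers":-1},{"travel":[0.95,0.81,0],"delta_rot":[0,0,0],"fingers":-1},{"travel":[0.95,0.81,0],"delta_rot":[0,0,0],"fingers":-1},{"travel":[0.95,0.81,0],"delta_rot":[0,0,0],"fingers":-1},{"travel":[0.95,0.81,0],"delta_rot":[0,0,0],"fingers":-1}]' --squeeze 50

```text
clock: 0.88
tcp_pos: [0.2721, -0.4524, 0.2053]
orientation: [-0.0, 0.987, 0.159, 0.0]
wrist_force: [0.3, -0.4, -0.2]
finger_gap: 0.0855
grip_force: 0.0
```

Emit:
carry_out --series '[{"travel":[0.95,0.81,0],"delta_rot":[0,0,0],"fingers":-1},{"travel":[0.95,0.81,0],"delta_rot":[0,0,0],"fingers":-1},{"travel":[0.95,0.81,0],"delta_rot":[0,0,0],"fingers":-1},{"travel":[0.95,0.81,0],"delta_rot":[0,0,0],"fingers":-1},{"travel":[0.95,0.81,0],"delta_rot":[0,0,0],"fingers":-1}]'

```text
clock: 1.5
tcp_pos: [0.3909, -0.3511, 0.2054]
orientation: [0.0, 0.987, 0.159, -0.0]
wrist_force: [0.2, 0.4, 0.2]
finger_gap: 0.0851
grip_force: 0.0
```

Emit:
carry_out --series '[{"travel":[0.96,0.82,0],"delta_rot":[0,0,0],"fingers":-1},{"travel":[0.96,0.82,-0.5],"delta_rot":[0,0,0],"fingers":-1},{"travel":[0,0,-1],"delta_rot":[0,0,0],"fingers":-1},{"travel":[0,0,-1],"delta_rot":[0,0,0],"fingers":-1},{"travel":[0,0,-1],"delta_rot":[0,0,0],"fingers":-1}]'

```text
clock: 2.12
tcp_pos: [0.4383, -0.3107, 0.1171]
orientation: [0.0, 0.987, 0.159, 0.0]
wrist_force: [0.3, 0.2, -0.9]
finger_gap: 0.0854
grip_force: 0.0
```

```bash
python3 - <<'E'
from h import *
a=snap('top','t1.png')['color'][:,:,::-1];b=snap('scene','s1.png')['color'][:,:,::-1]
f=lambda i,u,v:cv2.convertScaleAbs(cv2.resize(i[v:v+120,u:u+100],None,fx=4,fy=4,interpolation=cv2.INTER_CUBIC),alpha=1.5)
cv2.imwrite('pics/m1.png',np.hstack([f(a,400,200),f(b,240,50)]))
E
```

```text
(no output)
```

View pics/m1.png

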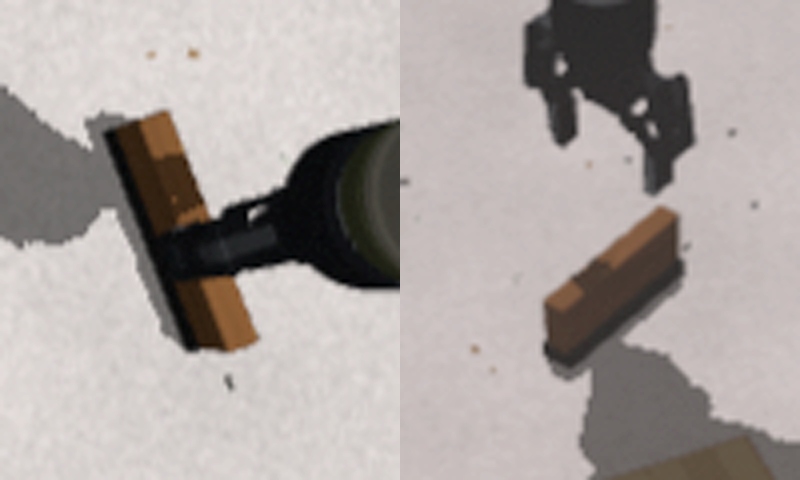

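The gripper is above the scraper. In the scene view its fingertips are at about (281,86) and (303,98), nicely straddling the grip. I'll use them to check the camera offset.

```bash
python3 - <<'E'
from h import *
S=env.read_camera('scene')
for z in(.125,.13):print([at(S,*p,z)[:2].round(4).tolist() for p in[(281.2,85.6),(303,97.8),(292.1,91.7)]])
E
```

```text
[[0.4362, -0.3801], [0.4091, -0.292], [0.4225, -0.3355]]
[[0.4392, -0.3744], [0.4122, -0.2867], [0.4256, -0.33]]
```

Emit:
carry_out --series '[{"travel":[0,0,-1],"delta_rot":[0,0,0],"fingers":-1},{"travel":[0,0,-1],"delta_rot":[0,0,0],"fingers":-1},{"travel":[0,0,-1],"delta_rot":[0,0,0],"fingers":-1},{"travel":[0,0,-0.7],"delta_rot":[0,0,0],"fingers":-1},{"travel":[0,0,0],"delta_rot":[0,0,0],"fingers":0}]'

```text
clock: 2.9
tcp_pos: [0.438, -0.3107, 0.0254]
orientation: [-0.0, 0.987, 0.159, -0.0]
wrist_force: [-0.2, 0.1, 0.5]
finger_gap: 0.07
grip_force: 0.0
```

Emit:
carry_out --series '[{"travel":[0,0,0],"delta_rot":[0,0,0],"fingers":1},{"travel":[0,0,0],"delta_rot":[0,0,0],"fingers":1},{"travel":[0,0,0],"delta_rot":[0,0,0],"fingers":1},{"travel":[0,0,0],"delta_rot":[0,0,0],"fingers":1},{"travel":[0,0,0],"delta_rot":[0,0,0],"fingers":1}]'

```text
clock: 3.52
tcp_pos: [0.4389, -0.3116, 0.0267]
orientation: [0.001, 0.987, 0.159, 0.001]
wrist_force: [0.5, 0.2, 5.0]
finger_gap: 0.0202
grip_force: 49.7
```

Emit:
carry_out --series '[{"travel":[0,0,0.6],"delta_rot":[0,0,0],"fingers":1},{"travel":[0,0,0.8],"delta_rot":[0,0,0],"fingers":1},{"travel":[0,0,0.8],"delta_rot":[0,0,0],"fingers":1},{"travel":[0,0.5,0.8],"delta_rot":[0,0,0.5],"fingers":1},{"travel":[0.15,0.98,0],"delta_rot":[0,0,0.8],"fingers":1}]' --squeeze 60

```text
clock: 4.15
tcp_pos: [0.443, -0.2751, 0.1029]
orientation: [0.002, 0.975, 0.223, 0.001]
wrist_force: [-0.6, 0.2, -1.2]
finger_gap: 0.0199
grip_force: 59.6
```

Emit:
carry_out --series '[{"travel":[0.15,0.98,0],"delta_rot":[0,0,0.8],"fingers":1},{"travel":[0.15,0.98,0],"delta_rot":[0,0,0.8],"fingers":1},{"travel":[0.15,0.98,0],"delta_rot":[0,0,0.8],"fingers":1},{"travel":[0.15,0.98,0],"delta_rot":[0,0,0.8],"fingers":1},{"travel":[0.15,0.98,0],"delta_rot":[0,0,0.8],"fingers":1}]'

```text
clock: 4.78
tcp_pos: [0.4607, -0.1506, 0.1012]
orientation: [0.0, 0.911, 0.413, 0.0]
wrist_force: [0.6, 0.1, -1.6]
finger_gap: 0.0199
grip_force: 59.5
```

Emit:
carry_out --series '[{"travel":[0.15,0.98,0],"delta_rot":[0,0,0.8],"fingers":1},{"travel":[0.15,0.98,0],"delta_rot":[0,0,0.8],"fingers":1},{"travel":[0.15,0.98,0],"delta_rot":[0,0,0.8],"fingers":1},{"travel":[0.15,0.98,0],"delta_rot":[0,0,0.8],"fingers":1},{"travel":[0.15,0.98,0],"delta_rot":[0,0,0.8],"fingers":1}]'

```text
clock: 5.4
tcp_pos: [0.4794, -0.0281, 0.1011]
orientation: [0.0, 0.811, 0.586, 0.0]
wrist_force: [-0.8, -0.7, -1.5]
finger_gap: 0.0199
grip_force: 59.5
```

Emit:
carry_out --series '[{"travel":[0.15,0.95,0],"delta_rot":[0,0,0.6],"fingers":1},{"travel":[0.15,0.95,0],"delta_rot":[0,0,0.6],"fingers":1},{"travel":[0.15,0.95,0],"delta_rot":[0,0,0.58],"fingers":1},{"travel":[0.15,0.95,0],"delta_rot":[0,0,0],"fingers":1},{"travel":[0.1,0.7,0],"delta_rot":[0,0,0],"fingers":1}]'

```text
clock: 6.02
tcp_pos: [0.497, 0.0845, 0.101]
orientation: [0.0, 0.756, 0.655, 0.0]
wrist_force: [0.2, 0.3, -1.7]
finger_gap: 0.0201
grip_force: 59.5
```

```bash
python3 - <<'E'
from h import *
a=snap('top','t2.png')['color'][:,:,::-1];b=snap('scene','s2.png')['color'][:,:,::-1]
f=lambda i,u,v:cv2.convertScaleAbs(cv2.resize(i[v:v+125,u:u+160],None,fx=4,fy=4,interpolation=cv2.INTER_CUBIC),alpha=1.5)[:, :400] if 0 else cv2.convertScaleAbs(cv2.resize(i[v:v+150,u:u+100],None,fx=4,fy=4,interpolation=cv2.INTER_CUBIC),alpha=1.5)
cv2.imwrite('pics/m2.png',np.hstack([f(a,245,150),f(b,280,130)]))
E
```

```text
(no output)
```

View pics/m2.png

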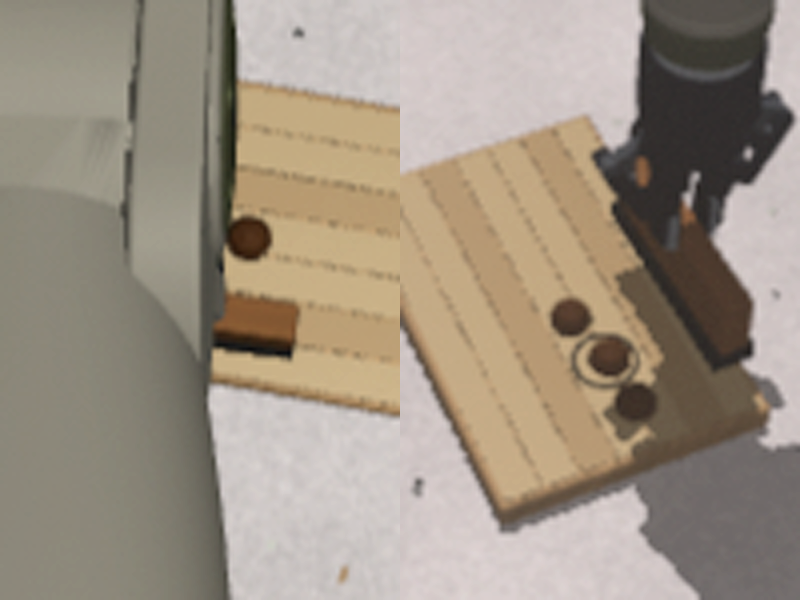

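The scraper hovers near-side of the shells, parallel to the board. In the top view its right top edge is at about (319,230). In the scene view the front sole edge runs from (333,179) to (360,221). All shells are ahead of it.

```bash
python3 - <<'E'
from h import *
S=env.read_camera('scene');T=env.read_camera('top')
print('top end',at(T,319.2,230.4,.136)[:2])
z=.0745
for p in[(612,200),(718,366),(750,350)]: print(at(S,280+(p[0]-400+.5)/4-.5,130+(p[1]+.5)/4-.5,z)[:2])
E
```

```text
top end [0.48672199 0.00700498]
[0.4933815 0.0006045]
[0.51499799 0.15612693]
[0.48964608 0.1569857 ]
```

Emit:
carry_out --series '[{"travel":[0,0,-0.9],"delta_rot":[0,0,0],"fingers":1},{"travel":[0,0,-0.7],"delta_rot":[0,0,0],"fingers":1},{"travel":[0,0,-0.34],"delta_rot":[0,0,0],"fingers":1},{"travel":[0,0,0],"delta_rot":[0,0,0],"fingers":1}]'

```text
clock: 6.72
tcp_pos: [0.4969, 0.083, 0.0519]
orientation: [-0.0, 0.756, 0.654, -0.0]
wrist_force: [-0.2, -1.0, -1.3]
finger_gap: 0.02
grip_force: 59.6
```

Emit:
carry_out --series '[{"travel":[0.5,-0.07,0],"delta_rot":[0,0,0],"fingers":1},{"travel":[0.5,-0.07,0],"delta_rot":[0,0,0],"fingers":1},{"travel":[0.4,-0.056,0],"delta_rot":[0,0,0],"fingers":1},{"travel":[0.4,-0.056,0],"delta_rot":[0,0,0],"fingers":1},{"travel":[0.4,-0.056,0],"delta_rot":[0,0,0],"fingers":1}]'

```text
clock: 7.35
tcp_pos: [0.5526, 0.0758, 0.0518]
orientation: [-0.0, 0.756, 0.654, -0.0]
wrist_force: [-0.5, -0.3, -1.2]
finger_gap: 0.0202
grip_force: 59.6
```

Emit:
carry_out --series '[{"travel":[0.4,-0.056,0],"delta_rot":[0,0,0],"fingers":1},{"travel":[0.4,-0.056,0],"delta_rot":[0,0,0],"fingers":1},{"travel":[0.4,-0.056,0],"delta_rot":[0,0,0],"fingers":1},{"travel":[0.4,-0.056,0],"delta_rot":[0,0,0],"fingers":1},{"travel":[0.4,-0.056,0],"delta_rot":[0,0,0],"fingers":1}]'

```text
clock: 7.98
tcp_pos: [0.6026, 0.0688, 0.0519]
orientation: [0.0, 0.756, 0.654, 0.0]
wrist_force: [-0.8, 0.2, -1.3]
finger_gap: 0.0202
grip_force: 59.6
```

```bash
python3 - <<'E'
from h import *
a=snap('top','t3.png')['color'][:,:,::-1];b=snap('scene','s3.png')['color'][:,:,::-1]
f=lambda i,u,v:cv2.convertScaleAbs(cv2.resize(i[v:v+120,u:u+130],None,fx=3,fy=3,interpolation=cv2.INTER_CUBIC),alpha=1.5)
cv2.imwrite('pics/m3.png',np.hstack([f(a,250,145),f(b,250,145)]))
E
```

```text
(no output)
```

View pics/m3.png

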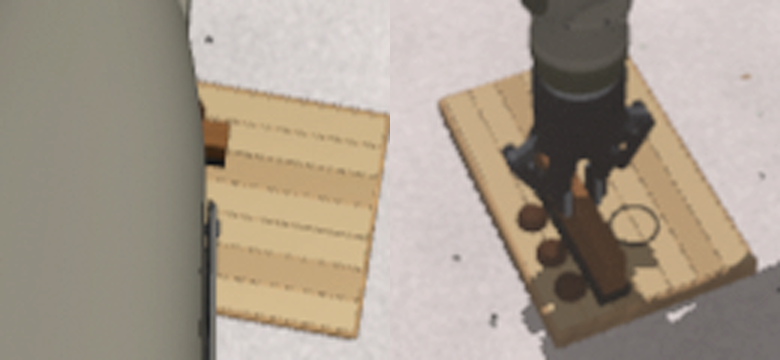

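The scene view shows all three shells in front of the scraper, at about (427,217), (434,229) and (440,240), and the ring is clear. I continue over the far edge.

Emit:
carry_out --series '[{"travel":[0.4,-0.056,0],"delta_rot":[0,0,0],"fingers":1},{"travel":[0.4,-0.056,0],"delta_rot":[0,0,0],"fingers":1},{"travel":[0.4,-0.056,0],"delta_rot":[0,0,0],"fingers":1},{"travel":[0.4,-0.056,0],"delta_rot":[0,0,0],"fingers":1},{"travel":[0.4,-0.056,0],"delta_rot":[0,0,0],"fingers":1}]'

```text
clock: 8.7
tcp_pos: [0.6528, 0.0617, 0.0519]
orientation: [0.0, 0.756, 0.654, 0.0]
wrist_force: [0.6, 0.2, -2.2]
finger_gap: 0.0206
grip_force: 59.6
```

Emit:
carry_out --series '[{"travel":[0.4,-0.056,0],"delta_rot":[0,0,0],"fingers":1},{"travel":[0.4,-0.056,0],"delta_rot":[0,0,0],"fingers":1},{"travel":[0.4,-0.056,0],"delta_rot":[0,0,0],"fingers":1},{"travel":[0.3,-0.042,0],"delta_rot":[0,0,0],"fingers":1},{"travel":[0,0,0],"delta_rot":[0,0,0],"fingers":1}]'

```text
clock: 9.32
tcp_pos: [0.69, 0.0565, 0.0518]
orientation: [0.0, 0.756, 0.654, 0.0]
wrist_force: [0.3, -0.0, -2.2]
finger_gap: 0.0202
grip_force: 59.6
```

Emit:
carry_out --series '[{"travel":[0,0,0.6],"delta_rot":[0,0,0],"fingers":1},{"travel":[0,0,1],"delta_rot":[0,0,0],"fingers":1},{"travel":[-0.5,-0.5,0.6],"delta_rot":[0,0,-0.5],"fingers":1},{"travel":[-0.56,-0.98,0],"delta_rot":[0,0,-0.7],"fingers":1},{"travel":[-0.56,-0.98,0],"delta_rot":[0,0,-0.7],"fingers":1}]'

```text
clock: 9.95
tcp_pos: [0.6477, -0.006, 0.1081]
orientation: [0.0, 0.816, 0.578, 0.0]
wrist_force: [-0.1, 0.1, -1.8]
finger_gap: 0.0203
grip_force: 59.6
```

Emit:
carry_out --series '[{"travel":[-0.56,-0.98,0],"delta_rot":[0,0,-0.7],"fingers":1},{"travel":[-0.56,-0.98,0],"delta_rot":[0,0,-0.7],"fingers":1},{"travel":[-0.56,-0.98,0],"delta_rot":[0,0,-0.7],"fingers":1},{"travel":[-0.56,-0.98,0],"delta_rot":[0,0,-0.7],"fingers":1},{"travel":[-0.56,-0.98,0],"delta_rot":[0,0,-0.7],"fingers":1}]'

```text
clock: 10.58
tcp_pos: [0.5773, -0.1285, 0.1078]
orientation: [0.0, 0.904, 0.427, 0.0]
wrist_force: [-0.5, -0.0, -1.2]
finger_gap: 0.0199
grip_force: 59.6
```

```bash
python3 - <<'E'
from h import *
a=snap('top','t4.png')['color'][:,:,::-1];b=snap('scene','s4.png')['color'][:,:,::-1]
f=lambda i,u,v:cv2.convertScaleAbs(cv2.resize(i[v:v+150,u:u+130],None,fx=3,fy=3,interpolation=cv2.INTER_CUBIC),alpha=1.5)
cv2.imwrite('pics/m4.png',np.hstack([f(a,250,115),f(b,250,145)]))
E
```

```text
(no output)
```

View pics/m4.png

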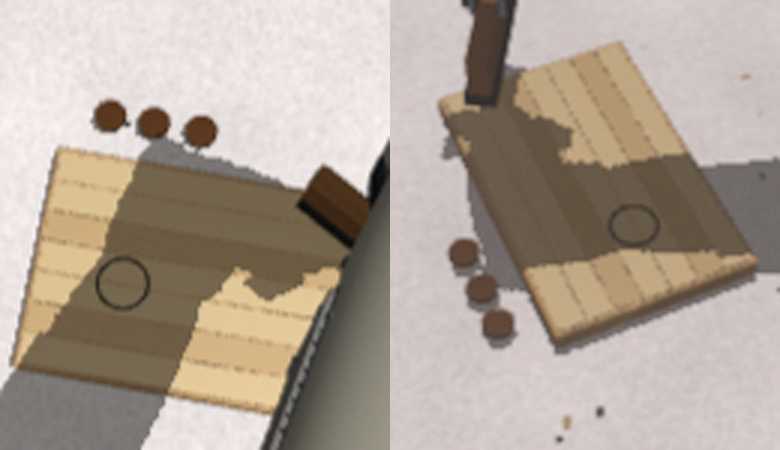

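All three shells lie on the counter past the far edge, at about (287,153), (301,156) and (317,159) in the top view. The ring is free, centred at (290.7,209.0). Now I set the scraper down.

Emit:
carry_out --series '[{"travel":[-0.68,-0.9,0],"delta_rot":[0,0,-0.65],"fingers":1},{"travel":[-0.68,-0.9,0],"delta_rot":[0,0,-0.65],"fingers":1},{"travel":[-0.68,-0.9,0],"delta_rot":[0,0,-0.65],"fingers":1},{"travel":[-0.68,-0.9,0],"delta_rot":[0,0,-0.65],"fingers":1},{"travel":[-0.68,-0.9,0],"delta_rot":[0,0,-0.65],"fingers":1}]'

```text
clock: 11.3
tcp_pos: [0.493, -0.2401, 0.1075]
orientation: [0.0, 0.961, 0.276, 0.0]
wrist_force: [-0.8, -0.4, -1.4]
finger_gap: 0.0201
grip_force: 59.6
```

Emit:
carry_out --series '[{"travel":[-0.68,-0.9,0],"delta_rot":[0,0,-0.65],"fingers":1},{"travel":[-0.68,-0.9,0],"delta_rot":[0,0,-0.65],"fingers":1},{"travel":[-0.68,-0.9,0],"delta_rot":[0,0,-0.65],"fingers":1},{"travel":[0,0,-0.8],"delta_rot":[0,0,0],"fingers":1},{"travel":[0,0,-1],"delta_rot":[0,0,0],"fingers":1}]'

```text
clock: 11.92
tcp_pos: [0.443, -0.3079, 0.0627]
orientation: [0.001, 0.983, 0.182, 0.001]
wrist_force: [-0.2, 0.1, -2.1]
finger_gap: 0.0199
grip_force: 59.6
```

Emit:
carry_out --series '[{"travel":[0,0,-0.8],"delta_rot":[0,0,0],"fingers":1},{"travel":[0,0,-0.4],"delta_rot":[0,0,0],"fingers":1},{"travel":[0,0,-0.1],"delta_rot":[0,0,0],"fingers":1},{"travel":[0,0,-0.08],"delta_rot":[0,0,0],"fingers":1},{"travel":[0,0,0],"delta_rot":[0,0,0],"fingers":1}]'

```text
clock: 12.55
tcp_pos: [0.4434, -0.3076, 0.028]
orientation: [0.0, 0.983, 0.182, 0.0]
wrist_force: [0.0, -0.2, -1.8]
finger_gap: 0.0201
grip_force: 59.6
```

Emit:
carry_out --series '[{"travel":[0,0,-0.05],"delta_rot":[0,0,0],"fingers":1},{"travel":[0,0,-0.02],"delta_rot":[0,0,0],"fingers":1}]'

```text
clock: 12.8
tcp_pos: [0.4434, -0.3077, 0.0268]
orientation: [0.001, 0.983, 0.182, 0.0]
wrist_force: [-2.2, 1.9, 9.0]
finger_gap: 0.0203
grip_force: 60.8
```

Emit:
carry_out --series '[{"travel":[0,0,0],"delta_rot":[0,0,0],"fingers":-1},{"travel":[0,0,0],"delta_rot":[0,0,0],"fingers":-1},{"travel":[0,0,0],"delta_rot":[0,0,0],"fingers":-1},{"travel":[0,0,0.4],"delta_rot":[0,0,0],"fingers":-1},{"travel":[0,0,1],"delta_rot":[0,0,0],"fingers":-1}]'

```text
clock: 13.42
tcp_pos: [0.4421, -0.3066, 0.0604]
orientation: [-0.001, 0.983, 0.182, -0.001]
wrist_force: [0.2, -0.2, 0.6]
finger_gap: 0.0854
grip_force: 0.0
```

Emit:
carry_out --series '[{"travel":[0,0,1],"delta_rot":[0,0,0],"fingers":-1},{"travel":[0,0,1],"delta_rot":[0,0,0],"fingers":-1},{"travel":[0,0,1],"delta_rot":[0,0,0],"fingers":-1},{"travel":[0,0,1],"delta_rot":[0,0,0.5],"fingers":-1},{"travel":[0,0.5,1],"delta_rot":[0,0,1],"fingers":-1}]'

```text
clock: 14.05
tcp_pos: [0.443, -0.2954, 0.1872]
orientation: [0.001, 0.967, 0.256, 0.0]
wrist_force: [0.0, -0.1, 0.3]
finger_gap: 0.0854
grip_force: 0.0
```

Emit:
carry_out --series '[{"travel":[0,1,0.5],"delta_rot":[0,0,1],"fingers":-1},{"travel":[0,1,0],"delta_rot":[0,0,1],"fingers":-1},{"travel":[0,1,0],"delta_rot":[0,0,1],"fingers":-1},{"travel":[0,1,0],"delta_rot":[0,0,1],"fingers":-1},{"travel":[0,1,0],"delta_rot":[0,0,1],"fingers":-1}]'

```text
clock: 14.68
tcp_pos: [0.4429, -0.1691, 0.1989]
orientation: [0.0, 0.873, 0.488, 0.0]
wrist_force: [-0.6, 0.7, 0.7]
finger_gap: 0.0858
grip_force: 0.0
```

Emit:
carry_out --series '[{"travel":[0,1,0],"delta_rot":[0,0,1],"fingers":-1},{"travel":[0,1,0],"delta_rot":[0,0,1],"fingers":-1},{"travel":[0,1,0],"delta_rot":[0,0,1],"fingers":-1},{"travel":[0,1,0],"delta_rot":[0,0,1],"fingers":-1},{"travel":[0,1,0],"delta_rot":[0,0,1],"fingers":-1}]'

```text
clock: 15.3
tcp_pos: [0.443, -0.0441, 0.199]
orientation: [0.0, 0.725, 0.689, 0.0]
wrist_force: [0.2, -0.2, -0.8]
finger_gap: 0.0852
grip_force: 0.0
```

Emit:
carry_out --series '[{"travel":[0,1,0],"delta_rot":[0,0,1],"fingers":-1},{"travel":[0,1,0],"delta_rot":[0,0,1],"fingers":-1},{"travel":[0,1,0],"delta_rot":[0,0,1],"fingers":-1},{"travel":[0,1,0],"delta_rot":[0,0,1],"fingers":-1},{"travel":[0,1,0],"delta_rot":[0,0,1],"fingers":-1}]'

```text
clock: 15.92
tcp_pos: [0.443, 0.081, 0.1989]
orientation: [0.0, 0.532, 0.847, 0.0]
wrist_force: [0.3, -0.5, -0.8]
finger_gap: 0.0854
grip_force: 0.0
```

Emit:
carry_out --series '[{"travel":[0,1,0],"delta_rot":[0,0,1],"fingers":-1},{"travel":[0,1,0],"delta_rot":[0,0,1],"fingers":-1},{"travel":[0,1,0],"delta_rot":[0,0,1],"fingers":-1},{"travel":[0,1,0],"delta_rot":[0,0,1],"fingers":-1},{"travel":[0,1,0],"delta_rot":[0,0,1],"fingers":-1}]'

```text
clock: 16.55
tcp_pos: [0.4429, 0.206, 0.1989]
orientation: [0.0, 0.306, 0.952, 0.0]
wrist_force: [1.1, -0.2, 0.1]
finger_gap: 0.0851
grip_force: 0.0
```

Emit:
carry_out --series '[{"travel":[-0.06,0.79,0],"delta_rot":[0,0,0.93],"fingers":-1},{"travel":[-0.06,0.79,0],"delta_rot":[0,0,0.93],"fingers":-1},{"travel":[-0.06,0.79,0],"delta_rot":[0,0,0.93],"fingers":-1},{"travel":[-0.06,0.79,0],"delta_rot":[0,0,0.93],"fingers":-1},{"travel":[-0.06,0.78,0],"delta_rot":[0,0,0.93],"fingers":-1}]'

```text
clock: 17.18
tcp_pos: [0.4354, 0.3043, 0.1989]
orientation: [0.0, 0.078, 0.997, 0.0]
wrist_force: [-0.1, -0.4, 0.1]
finger_gap: 0.0853
grip_force: 0.0
```

```bash
python3 - <<'E'
from h import *
a=snap('top','t5.png')['color'][:,:,::-1];b=snap('scene','s5.png')['color'][:,:,::-1]
f=lambda i,u,v:cv2.convertScaleAbs(cv2.resize(i[v:v+120,u:u+100],None,fx=4,fy=4,interpolation=cv2.INTER_CUBIC),alpha=1.5)
cv2.imwrite('pics/m5.png',np.hstack([f(a,150,200),f(b,370,180)]))
E
```

```text
(no output)
```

View pics/m5.png

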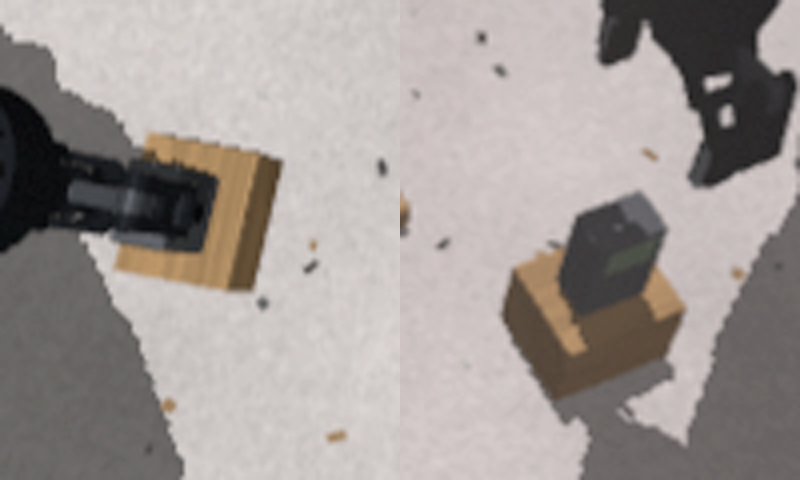

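The fingers straddle the meter head along its narrow direction, with the stand edges parallel to them. I descend and grip.

Emit:
carry_out --series '[{"travel":[0,0,-0.9],"delta_rot":[0,0,0],"fingers":-1},{"travel":[0,0,-0.9],"delta_rot":[0,0,0],"fingers":-1},{"travel":[0,0,-0.9],"delta_rot":[0,0,0],"fingers":-1},{"travel":[0,0,-0.9],"delta_rot":[0,0,0],"fingers":-1},{"travel":[0,0,-0.92],"delta_rot":[0,0,0],"fingers":-1}]'

```text
clock: 17.9
tcp_pos: [0.4357, 0.3031, 0.085]
orientation: [0.0, 0.081, 0.997, 0.0]
wrist_force: [0.6, -0.2, -1.1]
finger_gap: 0.0853
grip_force: 0.0
```

Emit:
carry_out --series '[{"travel":[0,0,0],"delta_rot":[0,0,0],"fingers":-0.2},{"travel":[0,0,0],"delta_rot":[0,0,0],"fingers":0},{"travel":[0,0,0],"delta_rot":[0,0,0],"fingers":1},{"travel":[0,0,0],"delta_rot":[0,0,0],"fingers":1},{"travel":[0,0,0],"delta_rot":[0,0,0],"fingers":1}]' --squeeze 50

```text
clock: 18.52
tcp_pos: [0.4366, 0.3043, 0.0866]
orientation: [0.001, 0.08, 0.997, 0.001]
wrist_force: [-0.2, 1.1, 6.2]
finger_gap: 0.0312
grip_force: 50.4
```

Emit:
carry_out --series '[{"travel":[0,0,0.4],"delta_rot":[0,0,0],"fingers":1},{"travel":[0,0,0.7],"delta_rot":[0,0,0],"fingers":1},{"travel":[0,0,0.7],"delta_rot":[0,0,0],"fingers":1},{"travel":[0,0,0.7],"delta_rot":[0,0,0],"fingers":1},{"travel":[0,0,0.7],"delta_rot":[0,0,0],"fingers":1}]'

```text
clock: 19.15
tcp_pos: [0.4349, 0.3034, 0.1657]
orientation: [-0.0, 0.08, 0.997, -0.0]
wrist_force: [0.3, 0.5, -2.5]
finger_gap: 0.0311
grip_force: 49.7
```

Emit:
carry_out --series '[{"travel":[0.29,-0.55,0],"delta_rot":[0,0,-0.97],"fingers":1},{"travel":[0.29,-0.55,0],"delta_rot":[0,0,-0.97],"fingers":1},{"travel":[0.29,-0.55,0],"delta_rot":[0,0,-0.97],"fingers":1},{"travel":[0.29,-0.55,0],"delta_rot":[0,0,-0.97],"fingers":1},{"travel":[0.29,-0.55,0],"delta_rot":[0,0,-0.97],"fingers":1}]'

```text
clock: 19.77
tcp_pos: [0.4714, 0.2342, 0.1652]
orientation: [-0.0, 0.318, 0.948, -0.0]
wrist_force: [0.2, 0.2, -2.0]
finger_gap: 0.0312
grip_force: 49.8
```

Emit:
carry_out --series '[{"travel":[0.29,-0.55,0],"delta_rot":[0,0,-0.97],"fingers":1},{"travel":[0.29,-0.55,0],"delta_rot":[0,0,-0.97],"fingers":1},{"travel":[0.29,-0.55,0],"delta_rot":[0,0,-0.97],"fingers":1},{"travel":[0.29,-0.55,0],"delta_rot":[0,0,-0.97],"fingers":1},{"travel":[0.29,-0.55,0],"delta_rot":[0,0,-0.97],"fingers":1}]'

```text
clock: 20.4
tcp_pos: [0.5076, 0.1656, 0.1651]
orientation: [-0.0, 0.537, 0.844, -0.0]
wrist_force: [0.4, -0.0, -1.6]
finger_gap: 0.0311
grip_force: 49.8
```

Emit:
carry_out --series '[{"travel":[0.29,-0.55,0],"delta_rot":[0,0,-0.97],"fingers":1},{"travel":[0.29,-0.55,0],"delta_rot":[0,0,-0.97],"fingers":1},{"travel":[0.29,-0.55,0],"delta_rot":[0,0,-0.97],"fingers":1},{"travel":[0.29,-0.55,0],"delta_rot":[0,0,-0.97],"fingers":1},{"travel":[0.29,-0.55,0],"delta_rot":[0,0,-0.97],"fingers":1}]'

```text
clock: 21.02
tcp_pos: [0.5439, 0.0969, 0.1651]
orientation: [-0.0, 0.724, 0.69, -0.0]
wrist_force: [0.2, 0.2, -2.2]
finger_gap: 0.0314
grip_force: 49.8
```

Emit:
carry_out --series '[{"travel":[0.36,-0.6,0],"delta_rot":[0,0,-0.93],"fingers":1},{"travel":[0,0,-0.8],"delta_rot":[0,0,0],"fingers":1},{"travel":[0,0,-0.8],"delta_rot":[0,0,0],"fingers":1},{"travel":[0,0,-0.6],"delta_rot":[0,0,0],"fingers":1},{"travel":[0,0,0],"delta_rot":[0,0,0],"fingers":1}]'

```text
clock: 21.65
tcp_pos: [0.5519, 0.0824, 0.1089]
orientation: [-0.001, 0.754, 0.657, -0.001]
wrist_force: [0.9, 0.7, -1.1]
finger_gap: 0.0312
grip_force: 49.8
```

```bash
python3 - <<'E'
from h import *
a=snap('top','t6.png')['color'][:,:,::-1];b=snap('scene','s6.png')['color'][:,:,::-1]
f=lambda i,u,v,w,h:cv2.convertScaleAbs(cv2.resize(i[v:v+h,u:u+w],None,fx=6,fy=6,interpolation=cv2.INTER_CUBIC),alpha=1.6)
cv2.imwrite('pics/m6.png',np.hstack([f(a,262,180,50,90),f(b,295,160,80,90)]))
E
```

```text
(no output)
```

View pics/m6.png

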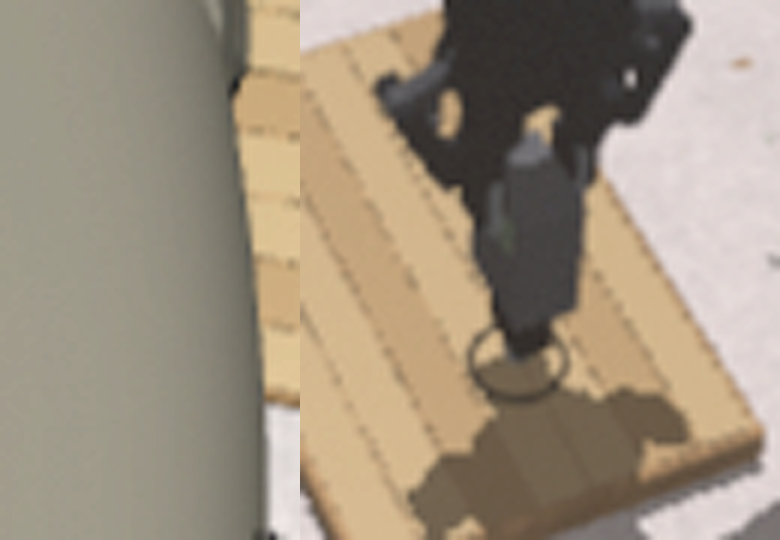

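The scene view shows the meter upright above the ring, the foot tip at about (331,219) near the ring's centre at (331.1,219.9). I'll overlay the predicted foot and neck for a precise check.

```bash
python3 - <<'E'
from h import *
c=env.read_camera('scene'); s=env.get_state(); t=s['tcp_pos']; print(t,s['orientation'])
W=np.linalg.inv(np.array(c['world_from_camera']))
def proj(P):
    p=(W@np.c_[P,np.ones(len(P))].T)[:3]; return np.c_[c['cx']+c['fx']*p[0]/-p[2], c['cy']+c['fy']*-p[1]/-p[2]]
u0,v0,w,h,k=308,196,48,46,12
im=cv2.convertScaleAbs(cv2.resize(c['color'][v0:v0+h,u0:u0+w,::-1],None,fx=k,fy=k,interpolation=cv2.INTER_CUBIC),alpha=2.2)
def poly(P,col): cv2.polylines(im,[np.round((proj(P)-[u0,v0]+.5)*k-.5).astype(int).reshape(-1,1,2)],True,col,1)
a=np.linspace(0,2*np.pi,40)[:-1]; circ=lambda x,y,z,r:np.c_[x+r*np.cos(a),y+r*np.sin(a),z+0*a]
zf=t[2]-.0766
poly(circ(t[0],t[1],zf,.007),(0,255,0)); poly(circ(t[0],t[1],.024,.022),(0,255,255))
yb=np.radians(81.9);e=np.array([np.cos(yb),np.sin(yb)]);n=np.array([e[1],-e[0]])
for A,B,z,col in((.015,.009,zf+.016,(255,0,0)),(.024,.016,zf+.05,(0,0,255))):
    poly(np.array([[*(t[:2]+i*A*e+j*B*n),z] for i,j in((1,1),(1,-1),(-1,-1),(-1,1))]),col)
print('pix of TCP on board',proj(np.array([[t[0],t[1],.024]])), 'ring fit px 331.1,219.9 ->',at(c,331.1,219.9,.024))
cv2.imwrite('pics/m7.png',im)
E
```

```text
[0.55368947 0.0824746  0.11094722] [3.77572414e-04 7.53812116e-01 6.57089774e-01 4.23858529e-04]
pix of TCP on board [[330.47437161 219.61126624]] ring fit px 331.1,219.9 -> [0.55278428 0.08421011 0.024     ]
```

View pics/m7.png

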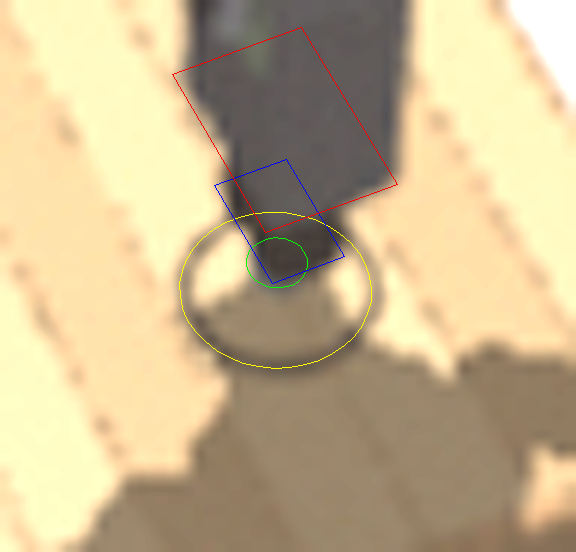

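The overlay fits the head, neck and foot to about 1 mm. The ring's true centre lies only about 1 mm towards +y. Correct and descend.

Emit:
carry_out --series '[{"travel":[-0.02,0.04,-0.2],"delta_rot":[0,0,0],"fingers":1},{"travel":[0,0,-0.1],"delta_rot":[0,0,0],"fingers":1},{"travel":[0,0,-0.05],"delta_rot":[0,0,0],"fingers":1},{"travel":[0,0,0],"delta_rot":[0,0,0],"fingers":1}]'

```text
clock: 22.3
tcp_pos: [0.5526, 0.0834, 0.1013]
orientation: [-0.0, 0.754, 0.657, -0.0]
wrist_force: [0.5, 0.4, -2.0]
finger_gap: 0.031
grip_force: 49.9
```

Emit:
carry_out --series '[{"travel":[0,0,-0.05],"delta_rot":[0,0,0],"fingers":1},{"travel":[0,0,0],"delta_rot":[0,0,0],"fingers":1}]'

```text
clock: 22.55
tcp_pos: [0.5529, 0.0834, 0.1004]
orientation: [0.0, 0.754, 0.657, 0.0]
wrist_force: [-0.4, 0.8, -1.0]
finger_gap: 0.0312
grip_force: 50.0
```

Emit:
carry_out --series '[{"travel":[0,0,-0.05],"delta_rot":[0,0,0],"fingers":1},{"travel":[0,0,0],"delta_rot":[0,0,0],"fingers":1}]'

```text
clock: 22.8
tcp_pos: [0.5529, 0.0834, 0.0991]
orientation: [0.0, 0.754, 0.657, 0.0]
wrist_force: [0.4, 1.0, -0.3]
finger_gap: 0.0315
grip_force: 50.1
```

Emit:
carry_out --series '[{"travel":[0,0,-0.05],"delta_rot":[0,0,0],"fingers":1},{"travel":[0,0,0],"delta_rot":[0,0,0],"fingers":1}]'

```text
clock: 23.05
tcp_pos: [0.5529, 0.0834, 0.0978]
orientation: [0.0, 0.754, 0.657, 0.0]
wrist_force: [-0.5, 0.1, 0.4]
finger_gap: 0.0308
grip_force: 50.1
```

Emit:
carry_out --series '[{"travel":[0,0,-0.05],"delta_rot":[0,0,0],"fingers":1},{"travel":[0,0,0],"delta_rot":[0,0,0],"fingers":1}]'

```text
clock: 23.3
tcp_pos: [0.5529, 0.0834, 0.0965]
orientation: [0.0, 0.754, 0.657, 0.0]
wrist_force: [0.5, -0.1, 1.1]
finger_gap: 0.0309
grip_force: 50.2
```

Emit:
carry_out --series '[{"travel":[0,0,-0.04],"delta_rot":[0,0,0],"fingers":1},{"travel":[0,0,-0.035],"delta_rot":[0,0,0],"fingers":1},{"travel":[0,0,0],"delta_rot":[0,0,0],"fingers":1},{"travel":[0,0,0],"delta_rot":[0,0,0],"fingers":1}]'

```text
clock: 23.8
tcp_pos: [0.5529, 0.0834, 0.0947]
orientation: [0.0, 0.754, 0.657, 0.0]
wrist_force: [-0.1, -0.5, 1.9]
finger_gap: 0.031
grip_force: 50.4
```

```bash
python3 - <<'E'
from h import *
f=[];z=[]
for i in range(15):
    c=env.read_camera('scene'); s=env.get_state(); f.append(s['wrist_force']);z.append(s['tcp_pos'])
print(np.mean(f,0),np.mean(z,0),s['orientation'],s['clock'])
E
```

```text
[ 0.99708098 -0.2555448   2.11873784] [0.55289057 0.08339505 0.09464128] [1.56913703e-04 7.53853663e-01 6.57042320e-01 1.44122342e-04] 24.55
```

```bash
python3 -c "
from workcell import env
print(env.hand_in())"
```

```text
the job is handed in; nothing more can be done
None
```

The job is handed in, with no verdict returned: all three shells are on the counter, the scraper is set down and released, and the meter is held in the ring with its foot about 5.9 mm in (about 3.9 N).

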